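Seat the julienne plate in the vegetable slicer and hold it down on its stops

ROBOT

A 7-joint arm with a two-finger parallel gripper is mounted at the origin on the work surface. World frame = base frame: x ahead of the robot, y to its left, z up, the work surface at z = 0. Lengths are in m, angles in degrees, forces in N, time in s.
With the tool pointing down it reaches from about 0.35 to 0.775 m from the base axis. Payload 3.1 kg.
Tool frame: the origin (TCP) lies between the finger pads; the fingertips stand 25 mm ahead of it and the grasp point (between the pads) lies 6 mm ahead of it; z points along the fingers, x is the direction in which the jaws open and shut, and the axes are right-handed (so a half turn about z gives the same grasp; the last joint's range is limited). The gripper opens to 85 mm and grips with 20 to 120 N. Pads are 22 mm wide; open, the fingers measure 114 mm over their backs; the gripper's body (76 mm by 85 mm) begins 54 mm behind the grasp point. The pads swing forward as they close: fully open they stand 13 mm farther back than shut.
Start: joints at [72.21, 17.813, 0.802, 86.603, -0.252, 75.585, -1.558], TCP at [0.146, -0.53, 0.256] pointing down, gripper open.
Joint ranges: [-154.91, 154.91], [-16.99, 109.72], [-72.82, 74.43], [7.12, 147.25], [-82.49, 262.49], [11.32, 116.49], [-174.64, 174.64]. Speed limits (degrees/s): [159.86, 159.86, 180, 180, 180, 180, 180].

INTERFACE

Orientations are given as [roll, pitch, yaw] about the fixed x, y, z axes, in that order (R = Rz(yaw) Ry(pitch) Rx(roll)).
In Python, from station import ctrl, optics gives the robot as it stands. The module is installed in compiled form; this text tells all that it offers.
- The arm moves only by the tool apply_moves, never from a script. Its argument "increments" is one flat list of numbers, 7 for each row, row after row: the turn, a rotation vector about the world's x, y, z in rad, then the shift along the world's x, y, z in cm, then the opening, from -1 (shut) to 1 (fully open). A call has exactly 5 rows; each row is the pose to reach, as a shift and turn from the pose measured when the call began; what a row does not reach only later rows make up. A row lasts 1/10 s, in which the tool goes at most 50 mm and 8.59 degrees, less where a joint would pass 70% of its speed; a pose out of reach is approached as far as the arm can. A call with a gripper value outside its range is refused whole. The fingers move at their own pace and stop on an object; "grip_force" is the grip in N (left out, the last holds). Time passes only in rows, so rows that repeat a pose let the fingers close, or fill a call up. It gives the time, the measured TCP pose, the force and the opening at its end, in the units of the state.
- ctrl.sense(): the state, without advancing time (a new reading comes with each control period).
- optics.capture(name): name is "scene" or "top"; returns a dict with "img" (420x560x3 uint8, blue, green, red), "range_z" (420x560 float32, m along the optical axis (not along the pixel's ray), 0 where there is no reading), "fx", "fy", "cx", "cy" (pixels), "k1" (the pictures are not rectified: a ray, as slopes to the right and down, at radius r is drawn at 1 + k1 r^2 times it, then the intrinsics apply), "T" (4x4, takes a point from camera to world coordinates). Camera axes: x right, y up, looking along -z (the intrinsics and any distortion apply to the point x, -y, -z); pixel columns grow to the right and rows downward; lengths in m; the calibration is good to about 2 mm. A picture is of the moment at which its call begins.
- ctrl.job_done(): hands the job in, once; it reports no verdict.
The state is a dict: "clock": time; "joint_positions": joint angles; "qvel": joint speeds; "effort": joint torques, N m; "tcp_pos": TCP position; "tool_rot": TCP orientation; "contact_force": force on the tool from outside, world axes, zero at the start; "wrist_torque": the same for the moment, N m; "gripper_width": opening from 0.0 (shut) to 1.0 (fully open).
Only numpy, scipy, OpenCV 4.12 (cv2) and the standard library are available. Lean on these libraries where they do the work, as an engineer would, in place of code of your own. Each camera call takes 0.05 s, during which the arm holds its last target. There are 200 camera calls.

TASK

Take the cutting plate with the green handle out of the bamboo rack, slide it down into the slot of the bench-top vegetable slicer with its blades towards the crank, and press it against the sprung red ejector until it is fully home on the two steel stops. Finish while still holding it there, firmly but without forcing it, so that I can do up the clamp screws; leave the other two plates, the jar and the tub where they are.

Things in the scene. Friction and masses are not known exactly. Their poses are not given: they have to be found in the camera images.
- green_handle (a point): centre of the green handle of the plate to fit: a bar 60 mm long (x, along the plate's width), 18 mm thick (y, across the plate), 30 mm high (z, up), centred on top of the plate. The plate's lower edge is 120 mm below this point. y points to the side on which blade and teeth stand out. It starts upright in one of the rack's slots, this point 130 mm above the table
- green_blade_side (a point): a point on the blade side of the green-handled plate: 10 mm out from the plate's mid-plane along its y, 70 mm below the handle centre
- green_plate: the whole plate with the green handle, 0.11 to 0.22 kg; origin in the middle of its lower edge, same axes as its handle. Under the handle it is a flat white plate 116 mm wide (x), 6 mm thick (y), 105 mm high; blade and teeth stand out up to 8 mm on its +y side, within the middle 80 mm of the width
- orange_plate: a like plate with an orange handle, same shape and size, in another slot of the rack; origin in the middle of its lower edge, handle centre 120 mm above; leave it alone
- blue_plate: a like plate with a blue handle, same shape and size, in another slot of the rack; origin in the middle of its lower edge, handle centre 120 mm above; leave it alone
- rack: fixed bamboo rack, 140 mm (x) by 210 mm (y) by 45 mm high, origin under its centre on the table. Three slots along its x, at y = -65, 0 and +65 mm, 8.6 mm wide; the plates stand about 35 mm deep in them, lower edge 10 mm above the table, blades to the rack's +y
- slicer: fixed white bench-top vegetable slicer, 350 mm long, 156 mm wide (196 mm with its black clamp screws). Origin on the table below the plate slot; y points from the slot along the machine to the crank, x along the slot. Two grooved posts at x = +-48 to 80 mm, 140 mm high, take the plate from above; spiked disc, carriage and green crank from y = 160 mm on, up to 136 mm high
- slot_mouth (a point): centre of the slot at the post tops, 140 mm above the table; x along the slot, y across it towards the crank, z up. The slot is 9 mm wide (y) and 122 mm long (x), with slanted lead-ins over its top 20 mm. The green handle's centre is 42 mm above this point when the plate touches the untouched ejector, 30 mm above when it is fully home
- stops: two fixed steel stop studs, 14 mm across, at x = +-35 mm in the bottom of the slot, tops 50 mm above the table; the plate's lower edge meets them when it is fully home
- ejector_top (a point): top of the red sprung ejector plunger in the middle of the slot's bottom, 18 mm across, 62 mm above the table when untouched
- ejector (a joint): how far the ejector is pressed down, m: 0 untouched, 0.012 when the plate is home on the stops (its own travel is 0.016). It pushes up with 6 N at 0 and 12 N at 0.012 and lifts the plate again if let go. So 15 to 25 N of downward push in all holds the plate firmly home; over 40 N on the stops is forcing it
- jar: amber jar with a red lid, 68 mm across, 105 mm high, loose; origin under its centre; leave it alone
- tub: clear lidded food tub, 175 by 125 by 60 mm, loose; origin under its centre; leave it alone

How it is judged (in metres and radians):
On the way, in this order (a step that is already met when the one before it is completed fails the run):
1. the green-handled plate is lifted clear of the rack (height (world z) of green_handle above 0.19 m), for 0.1 s.
2. the plate has been slid down both grooves of the slicer's slot as far as the ejector (z of green_handle in the frame of slot_mouth below 0.046 m and horizontal distance between green_handle and slot_mouth below 0.007 m and angle between the y axis of green_plate and the y axis of slicer, either way round below 0.1 rad), for 0.05 s.
At the end, for the whole second after the job is handed in: green-handled plate upright in the slicer slot, blades towards the crank, within 6 mm of its centre and 0.08 rad of square, handle at most 32 mm above the slot mouth, ejector pressed over 10.5 mm, 1 to 40 N on the stops, at rest, fingers still pressing it with over 5 N (value of joint ejector above 0.0105 m and contact force between green_plate and stops between 1 and 40 N and contact force between the fingers and green_plate above 5 N and z of green_handle in the frame of slot_mouth below 0.032 m and horizontal distance between green_handle and slot_mouth below 0.006 m and angle between the y axis of green_plate and the y axis of slicer, either way round below 0.08 rad and y of green_blade_side in the frame of slot_mouth above 0 m and linear speed of green_plate below 0.02 m/s); the arm keeps its last pose, push and grip.
It fails at once if the plate is rammed onto the stops with more than 70 N (contact force between green_plate and stops above 70 N).
It fails at once if another plate is disturbed (moved more than 15 mm) (distance of any of orange_plate, blue_plate from where it was at the start of the episode above 0.015 m).
It fails at once if the jar or the tub is moved more than 20 mm (distance of any of jar, tub from where it was at the start of the episode above 0.02 m).
It also fails if it takes over 51 s, if anything falls off the work surface, if the arm or the gripper's body presses on something with over 40 N, if the wrist force passes 120 N, or if a joint passes its speed limit or range.

## Working session

There is one attempt and no reset: what is moved stays moved. The work goes in short steps, Python scripts to look and compute and a tool call to move; the robot and the scene stay as the last step left them, time stands still between calls to the robot, and variables do not carry over. Pictures are saved under pics/ and viewed, about 8 in all and at most 12, crops included, and the job is handed in when it is done.

Besides the shell and the picture viewer there is one more tool, called after ">>>" in YAML: its name, and indented under it one key for each argument. apply_moves: Moves the arm, as the interface text tells. Its arguments: {"type":"object","properties":{"increments":{"type":"array","items":{"type":"number"}},"grip_force":{"type":"number"}},"required":["increments"]}

```bash
mkdir -p pics; cat > h.py <<'E'
import numpy as np, cv2
from station import ctrl, optics
def cloud(c):
    h,w=c["range_z"].shape
    v,u=np.mgrid[0:h,0:w].astype(float)
    xd=(u-c["cx"])/c["fx"]; yd=(v-c["cy"])/c["fy"]
    x,y=xd.copy(),yd.copy()
    for _ in range(8):
        s=1+c["k1"]*(x*x+y*y); x,y=xd/s,yd/s
    z=c["range_z"]
    P=np.stack([x*z,-y*z,-z,np.ones_like(z)],-1)@np.array(c["T"]).T
    P=P[...,:3]; P[z<=0]=np.nan
    return P
def rays(c,uv):
    K=np.array([[c["fx"],0,c["cx"]],[0,c["fy"],c["cy"]],[0,0,1.]])
    n=cv2.undistortPoints(np.float64(uv).reshape(-1,1,2),K,np.array([c["k1"],0,0,0,0.])).reshape(-1,2)
    # model is forward radial in r of the ray = OpenCV k1
    d=np.c_[n[:,0],-n[:,1],-np.ones(len(n))]@np.array(c["T"])[:3,:3].T
    return np.array(c["T"])[:3,3],d
def onz(c,uv,z):
    o,d=rays(c,uv); return o+d*((z-o[2])/d[:,2])[:,None]
E
python3 - <<'E'
from h import *
s=ctrl.sense(); print(s)
for n in("scene","top"):
    c=optics.capture(n); cv2.imwrite(f"pics/{n}0.png",c["img"]); np.save(f"{n}0.npy",cloud(c))
    print(n,c["fx"],c["k1"],np.round(c["T"],3).tolist())
    hsv=cv2.cvtColor(c["img"],cv2.COLOR_BGR2HSV); P=cloud(c)
    for nm,lo,hi in(("green",40,85),("orange",8,20),("blue",100,125),("red",0,5)):
        m=cv2.inRange(hsv,(lo,110,60),(hi,255,255))
        k,l,st,ce=cv2.connectedComponentsWithStats(m)
        for i in range(1,k):
            if st[i,4]>40: print(nm,st[i].tolist(),np.round(np.nanmedian(P[l==i],0),3),np.round(np.nanmax(P[l==i][:,2]),3))
E
```

```text
{'clock': 0.0, 'joint_positions': array([72.20971413, 17.85982161,  0.80119853, 86.69421212, -0.25223843,
       75.58397128, -1.55827744]), 'qvel': array([-0.07365124, -0.11797514, -0.02186824, -0.07048877,  0.06233886,
       -0.08551101,  0.0100917 ]), 'effort': array([-4.58342936e-05, -3.79915559e+01,  1.46187837e-01, -2.30589777e+01,
        1.20054776e-02,  1.36983689e-02, -4.49494351e-06]), 'tcp_pos': array([ 0.14590143, -0.52958288,  0.25521099]), 'tool_rot': array([ 1.79994730e+02,  1.36140088e-01, -7.45939715e+01]), 'contact_force': array([0.06520611, 0.13240629, 0.78000877]), 'wrist_torque': array([-0.02302521,  0.04580616, -0.00463168]), 'gripper_width': 1.003610696269544}
scene 439.5953027354607 -0.14494225264396154 [[-0.234, -0.705, 0.67, 1.183], [0.972, -0.179, 0.151, 0.036], [0.014, 0.686, 0.727, 0.692], [0.0, 0.0, 0.0, 1.0]]
green [194, 136, 8, 18, 119] [ 0.527 -0.298  0.143] 0.146
green [521, 183, 27, 24, 184] [0.439 0.389 0.11 ] 0.113
green [492, 186, 6, 20, 68] [0.509 0.3   0.129] 0.135
orange [0, 0, 69, 47, 1376] [ 0.044 -1.102  0.184] 0.187
orange [266, 14, 7, 1
[... 1391 characters left out ...]
] 0.051
orange [323, 248, 22, 20, 147] [ 0.538 -0.206  0.012] 0.049
orange [307, 257, 9, 7, 43] [ 0.533 -0.151  0.043] 0.049
orange [351, 258, 31, 34, 576] [ 0.504 -0.267  0.013] 0.149
orange [303, 265, 16, 20, 177] [ 0.501 -0.15   0.01 ] 0.016
orange [331, 264, 16, 11, 77] [ 0.516 -0.213  0.01 ] 0.015
orange [332, 273, 23, 28, 367] [ 0.479 -0.224  0.01 ] 0.048
orange [307, 286, 17, 14, 150] [ 0.462 -0.163  0.009] 0.016
orange [378, 294, 18, 7, 52] [ 0.459 -0.31   0.045] 0.052
blue [0, 76, 136, 91, 1567] [0.837 0.379 0.024] 0.032
blue [320, 268, 15, 30, 251] [ 0.485 -0.176  0.144] 0.15
red [304, 135, 29, 27, 598] [ 0.765 -0.156  0.105] 0.112
red [182, 262, 8, 9, 55] [0.512 0.12  0.061] 0.065
```

```bash
python3 - <<'E'
import cv2
for n in("scene","top"):
    i=cv2.imread(f"pics/{n}0.png"); cv2.imwrite(f"pics/{n}0b.png",cv2.resize(i,(800,600)))
E
```

```text
(no output)
```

View pics/top0b.png

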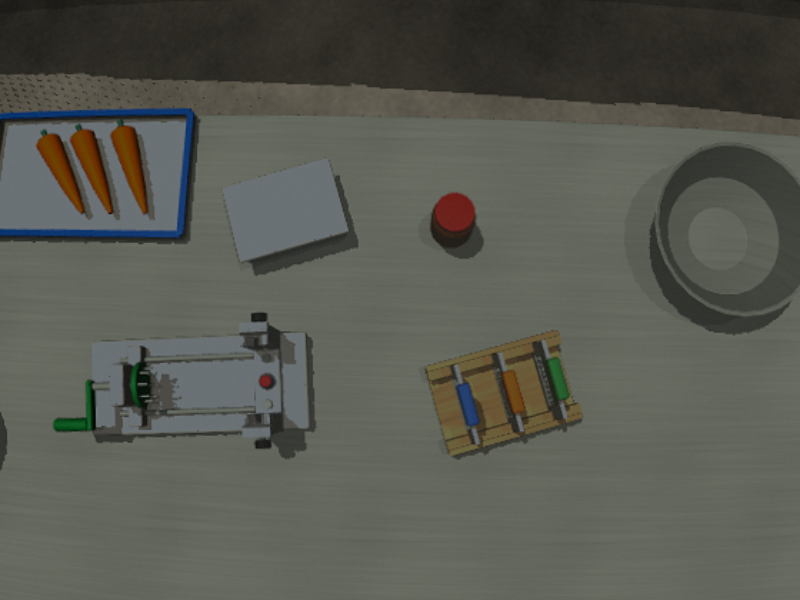

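View pics/scene0b.png

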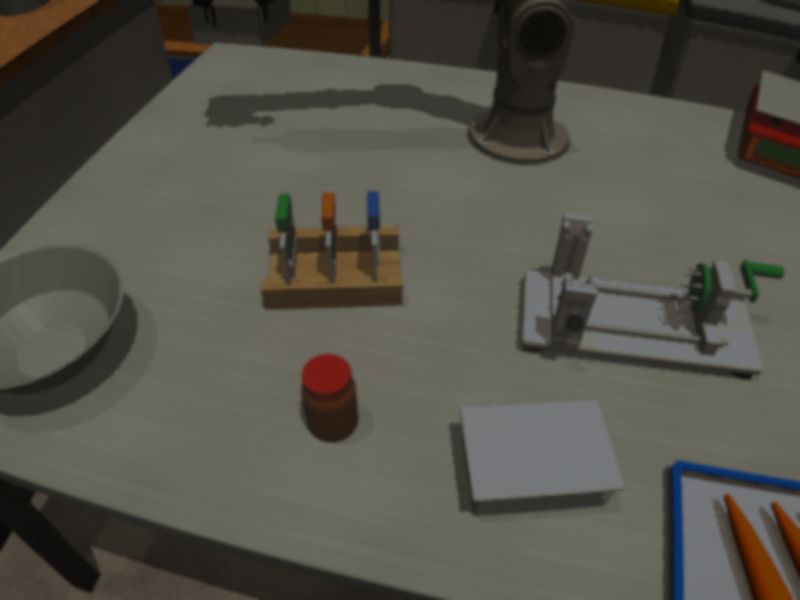

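The top view shows the rack on the right at about (505,390), with the green handle at (557,380) in the outermost slot. The slicer is on the left, its ejector at (265,381) and its crank towards +y. The scene view agrees. Next I'll measure the handle axes and post tops, and take close crops of the blades.

```bash
python3 - <<'E'
from h import *
np.set_printoptions(precision=4,suppress=True)
ims=[]
for n in("top","scene"):
    c=optics.capture(n);P=cloud(c);hsv=cv2.cvtColor(c["img"],cv2.COLOR_BGR2HSV)
    H={}
    for nm,lo,hi,xy in(("g",40,85,(.523,-.30)),("o",5,20,(.503,-.24)),("b",100,125,(.485,-.176))):
        d=np.hypot(P[...,0]-xy[0],P[...,1]-xy[1])
        m=cv2.inRange(hsv,(lo,90,40),(hi,255,255)).astype(bool)&(d<.045)&(P[...,2]>.118)
        q=P[m]; t=q[q[:,2]>.139]
        if len(t)<5: t=q
        r=cv2.minAreaRect((t[:,:2]*1000).astype(np.float32)); H[nm]=r[0]
        print(n,nm,m.sum(),len(t),"top z",np.median(t[:,2]),"rect mm",np.round(r[0],1),np.round(r[1],1),round(r[2],1),
          "px rect->z.145", onz(c,[cv2.minAreaRect(np.argwhere(m)[:,::-1].astype(np.float32))[0]],.145)[0])
    g,b=np.array(H["g"]),np.array(H["b"]); print("rack yaw",np.degrees(np.arctan2(-(b-g)[0],(b-g)[1])),np.linalg.norm(b-g))
    m=(np.hypot(P[...,0]-.512,P[...,1]-.12)<.11)&(P[...,2]>.13)&(P[...,2]<.15)
    k,l,st,ce=cv2.connectedComponentsWithStats(m.astype(np.uint8))
    for i in range(1,k):
        if st[i,4]>15:
            q=P[l==i]; r=cv2.minAreaRect((q[:,:2]*1000).astype(np.float32)); print(n,"post",st[i].tolist(),np.median(q,0),q.min(0),q.max(0),np.round(r[0],1),np.round(r[1],1),round(r[2],1))
    m=(cv2.inRange(hsv,(0,110,60),(6,255,255))|cv2.inRange(hsv,(174,110,60),(180,255,255))).astype(bool)&(np.hypot(P[...,0]-.512,P[...,1]-.12)<.05)
    if m.sum(): print(n,"ej",m.sum(),onz(c,[np.argwhere(m).mean(0)[::-1]],.062)[0])
    a=c["img"]
    if n=="top": ims=[a[225:325,295:420],a[215:320,150:225]]
    else: ims+=[a[125:220,180:290],a[140:250,360:460]]
out=np.hstack([cv2.resize(x,None,fx=f,fy=f,interpolation=cv2.INTER_CUBIC)[:300,:400] for x,f in zip(ims[:2],(3,2.85))])
out2=np.hstack([cv2.resize(x,None,fx=f,fy=f,interpolation=cv2.INTER_CUBIC)[:290,:400] for x,f in zip(ims[2:],(3.05,2.7))])
W=max(out.shape[1],out2.shape[1]); pad=lambda x:cv2.copyMakeBorder(x,0,0,0,W-x.shape[1],0)
cv2.imwrite("pics/crop1.png",np.clip(np.vstack([pad(out),pad(out2)])*1.6,0,255).astype(np.uint8))
E
```

```text
top g 260 253 top z 0.14429487920103345 rect mm [ 523.2 -300.9] [58.7 18.1] 17.0 px rect->z.145 [ 0.523  -0.3001  0.145 ]
top o 299 278 top z 0.14391986958175262 rect mm [ 504.8 -238.1] [58.8 18.7] 18.0 px rect->z.145 [ 0.5046 -0.2371  0.145 ]
top b 262 252 top z 0.14373841456543834 rect mm [ 486.  -176.2] [57.8 17.4] 17.2 px rect->z.145 [ 0.486 -0.176  0.145]
rack yaw 16.60812739816305 130.08725314758033
top post [167, 225, 22, 18, 261] [0.5782 0.1272 0.1386] [0.5576 0.103  0.1301] [0.5927 0.1461 0.1456] [575.3 124.5] [32.4 41.2] 5.1
top post [169, 289, 22, 18, 253] [0.4445 0.1121 0.1388] [0.4315 0.094  0.13  ] [0.4656 0.1343 0.1483] [447.6 114.5] [32.7 39.7] 5.5
top ej 55 [0.5116 0.1193 0.062 ]
scene g 197 140 top z 0.14336510861538115 rect mm [ 525.1 -298.6] [57.6 15.4] 15.5 px rect->z.145 [ 0.5399 -0.2927  0.145 ]
scene o 231 154 top z 0.144004833533591 rect mm [ 503.9 -238.1] [57.6 16.7] 18.1 px rect->z.145 [ 0.5228 -0.2303  0.145 ]
scene b 139 130 top z 0.14429233137060427 rect mm [ 487.2 -175.5] [56.1 14.6] 15.9 px rect->z.145 [ 0.4964 -0.1729  0.145 ]
rack yaw 17.10024248816037 128.73630930694242
scene post [394, 150, 21, 15, 227] [0.4464 0.116  0.138 ] [0.4292 0.0948 0.1301] [0.4657 0.1379 0.1426] [447.5 116.3] [35.2 41.9] 2.8
scene post [395, 191, 23, 18, 299] [0.5826 0.1258 0.139 ] [0.5562 0.1045 0.1301] [0.5933 0.1471 0.1435] [574.8 125.6] [34.7 41.5] 4.0Traceback (most recent call last):
  File "<stdin>", line 26, in <module>
    return _nx.concatenate(arrs, 1, dtype=dtype, casting=casting)
           ~~~~~~~~~~~~~~~^^^^^^^^^^^^^^^^^^^^^^^^^^^^^^^^^^^^^^^
ValueError: all the input array dimensions except for the concatenation axis must match exactly, but along dimension 0, the array at index 0 has size 300 and the array at index 1 has size 299
```

```bash
python3 - <<'E'
import cv2,numpy as np
a=cv2.imread("pics/top0.png")[225:325,295:405]; b=cv2.imread("pics/scene0.png")[125:225,180:290]
f=lambda x:cv2.resize(x,(390,360),interpolation=cv2.INTER_CUBIC)
cv2.imwrite("pics/crop1.png",np.clip(np.hstack([f(a),f(b)])*1.7,0,255).astype(np.uint8))
E
```

```text
(no output)
```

View pics/crop1.png

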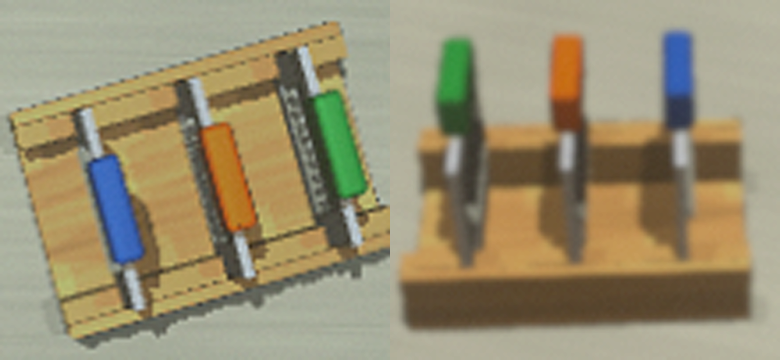

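The teeth stand out on the left (+y, blue) side of the plate, towards where the crank will be, so no half turn is needed. The plate yaw is about 16.9°, and the slot sits at (0.5115, 0.120) with yaw about 4.5°. Moving over the handle now with the jaws half open.

>>> apply_moves:
  increments: [0, 0, 0.02, 4.2, 2.5, 0, 0.06, 0, 0, 0.02, 8.4, 5.1, 0, 0.06, 0, 0, 0.02, 12.6, 7.6, 0, 0.06, 0, 0, 0.02, 16.8, 10.2, 0, 0.06, 0, 0, 0.02, 21, 12.7, 0, 0.06]
  grip_force: 80

```text
clock: 0.7
tcp_pos: [0.3573, -0.4015, 0.2556]
tool_rot: [180.0, 0.1, -73.5]
contact_force: [1.5, -2.4, -0.0]
gripper_width: 0.534
```

>>> apply_moves:
  increments: [0, 0, 0.007, 4.2, 2.5, 0, 0.06, 0, 0, 0.007, 8.4, 5.1, 0, 0.06, 0, 0, 0.007, 12.6, 7.6, 0, 0.06, 0, 0, 0.007, 16.6, 10.1, 0, 0.06, 0, 0, 0.007, 16.6, 10.1, 0, 0.06]

```text
clock: 1.2
tcp_pos: [0.53, -0.2916, 0.2547]
tool_rot: [-179.7, 0.4, -72.3]
contact_force: [-0.1, 2.1, -1.1]
gripper_width: 0.532
```

```bash
python3 - <<'E'
from h import *
print(ctrl.sense()["tcp_pos"],ctrl.sense()["tool_rot"],ctrl.sense()["contact_force"])
E
```

```text
[ 0.52999238 -0.29163216  0.25467245] [-179.65024385    0.39861857  -72.25281876] [-0.11000231  2.05541299 -1.08926209]
```

>>> apply_moves:
  increments: [0, 0, -0.015, -0.65, -0.87, -2, 0.06, 0, 0, -0.015, -0.65, -0.87, -4, 0.06, 0, 0, -0.015, -0.65, -0.87, -6, 0.06, 0, 0, -0.015, -0.65, -0.87, -6, 0.06, 0, 0, -0.015, -0.65, -0.87, -6, 0.06]

```text
clock: 1.7
tcp_pos: [0.5232, -0.3004, 0.1946]
tool_rot: [-179.7, 0.4, -73.1]
contact_force: [-0.1, 0.0, 0.6]
gripper_width: 0.529
```

>>> apply_moves:
  increments: [-0.008, 0.003, 0, 0, 0, -2, 0.06, -0.008, 0.003, 0, 0, 0, -4, 0.06, -0.008, 0.003, 0, 0, 0, -5.5, 0.06, -0.008, 0.003, 0, 0, 0, -5.9, 0.06, -0.008, 0.003, 0, 0, 0, -5.9, 0.06]

```text
clock: 2.2
tcp_pos: [0.5235, -0.3007, 0.1363]
tool_rot: [-179.9, 0.0, -73.1]
contact_force: [-0.4, 0.6, 0.2]
gripper_width: 0.532
```

>>> apply_moves:
  increments: [0, 0, 0, 0, 0, 0, -1, 0, 0, 0, 0, 0, 0, -1, 0, 0, 0, 0, 0, 0, -1, 0, 0, 0, 0, 0, 0, -1, 0, 0, 0, 0, 0, 0, -1]

```text
clock: 2.7
tcp_pos: [0.5247, -0.301, 0.1382]
tool_rot: [-179.8, -0.1, -73.1]
contact_force: [-0.0, 1.2, 6.2]
gripper_width: 0.197
```

>>> apply_moves:
  increments: [0, 0, 0, 0, 0, 1.5, -1, 0, 0, 0, 0, 0, 4, -1, 0, 0, 0, 0, 0, 7, -1, 0, 0, 0, 0, 0, 10, -1, 0, 0, 0, 0, 0, 13, -1]

```text
clock: 3.2
tcp_pos: [0.5241, -0.3008, 0.2686]
tool_rot: [-179.9, -0.1, -73.1]
contact_force: [0.3, -0.2, -2.3]
gripper_width: 0.196
```

>>> apply_moves:
  increments: [0, 0, 0, 0, 0, 4, -1, 0, 0, 0, 0, 0, 4, -1, 0, 0, 0, 0, 0, 4, -1, 0, 0, 0, 0, 0, 4, -1, 0, 0, 0, 0, 0, 4, -1]

```text
clock: 3.7
tcp_pos: [0.5231, -0.3005, 0.3063]
tool_rot: [179.9, 0.1, -73.1]
contact_force: [0.7, 0.4, -2.4]
gripper_width: 0.195
```

>>> apply_moves:
  increments: [0, 0, -0.03, -0.1, 3, 0, -1, 0, 0, -0.06, -0.2, 7, 0, -1, 0, 0, -0.1, -0.4, 11, 0, -1, 0, 0, -0.13, -0.5, 15, 0, -1, 0, 0, -0.16, -0.6, 19, 0, -1]

```text
clock: 4.2
tcp_pos: [0.5162, -0.1089, 0.3049]
tool_rot: [179.8, 0.2, -82.4]
contact_force: [1.1, -0.1, -1.9]
gripper_width: 0.199
```

>>> apply_moves:
  increments: [0, 0, -0.02, -0.1, 4, 0, -1, 0, 0, -0.04, -0.2, 8, 0, -1, 0, 0, -0.05, -0.4, 12, 0, -1, 0, 0, -0.05, -0.5, 15, 0, -1, 0, 0, -0.05, -0.5, 17, 0, -1]

```text
clock: 4.7
tcp_pos: [0.5099, 0.0646, 0.3038]
tool_rot: [179.7, 0.2, -85.0]
contact_force: [0.4, -0.0, -2.0]
gripper_width: 0.197
```

>>> apply_moves:
  increments: [-0.003, -0.0055, -0.008, 0.16, 3, 0, -1, -0.003, -0.0055, -0.008, 0.16, 5.5, 0, -1, -0.003, -0.0055, -0.008, 0.16, 5.5, -2, -1, -0.003, -0.0055, -0.008, 0.16, 5.5, -2, -1, -0.003, -0.0055, -0.008, 0.16, 5.5, -2, -1]

```text
clock: 5.2
tcp_pos: [0.511, 0.1184, 0.2827]
tool_rot: [179.8, -0.0, -85.5]
contact_force: [0.3, -0.2, -1.7]
gripper_width: 0.199
```

```bash
python3 - <<'E'
from h import *
np.set_printoptions(precision=4,suppress=True)
s=ctrl.sense(); print(s["tcp_pos"],s["tool_rot"],s["contact_force"])
ims=[]
for n in("top","scene"):
    c=optics.capture(n);P=cloud(c);hsv=cv2.cvtColor(c["img"],cv2.COLOR_BGR2HSV); ims.append(c["img"])
    d=np.hypot(P[...,0]-.5115,P[...,1]-.12)
    m=cv2.inRange(hsv,(40,90,30),(85,255,255)).astype(bool)&(d<.05)&(P[...,2]>.2)
    q=P[m]; print(n,"green",len(q),q.min(0) if len(q) else"",q.max(0) if len(q) else "", np.median(q,0) if len(q) else "")
    # white plate: points between posts tops and handle
    m=(d<.075)&(P[...,2]>.162)&(P[...,2]<.252)
    q=P[m]; print(n,"plate",len(q))
    if len(q)>30:
        R=np.array([[np.cos(.0785),np.sin(.0785)],[-np.sin(.0785),np.cos(.0785)]])
        l=(q[:,:2]-[.5115,.12])@R.T
        print(" local x pct",np.percentile(l[:,0],[1,5,50,95,99])*1e3," y",np.percentile(l[:,1],[1,5,25,50,75,95,99])*1e3)
        e=abs(l[:,0])>.044; A=np.c_[l[e,0],q[e,2]-.2,np.ones(e.sum())]
        for _ in range(3):
            k=np.linalg.lstsq(A,l[e,1],rcond=None)[0]; r=abs(A@k-l[e,1]); ok=r<max(.003,np.median(r)*2); 
            A2,b2=A[ok],l[e,1][ok]; k=np.linalg.lstsq(A2,b2,rcond=None)[0]
        print(" fit y=",k," z range",q[:,2].min(),q[:,2].max(), e.sum())
cv2.imwrite("pics/a.png",np.clip(np.hstack([cv2.resize(ims[0][200:330,130:260],(400,400)),cv2.resize(ims[1][80:250,340:510],(400,400))])*1.6,0,255).astype(np.uint8))
E
```

```text
[0.511  0.1184 0.2827] [179.8016  -0.03   -85.5162] [ 0.2994 -0.205  -1.7017]
top green 39 [0.4808 0.0892 0.2819] [0.4931 0.1189 0.3915] [0.485  0.11   0.2877]
top plate 466
 local x pct [-59.3779 -55.807  -15.9522  51.8068  54.8961]  y [-5.8961 -5.5524 -4.884  -4.0881 -2.8012 -2.1043 -1.8616]
 fit y= [-0.0062 -0.0065 -0.0047]  z range 0.16230628575838701 0.2519130068501393 155
scene green 240 [0.4878 0.1091 0.2655] [0.5413 0.1301 0.307 ] [0.5323 0.1192 0.2883]
scene plate 570
 local x pct [-58.1587 -47.3516  18.3433  56.0759  57.1801]  y [-5.1837 -4.8421 -3.715  -2.8534 -1.5292  0.5895  1.9387]
 fit y= [ 0.0176 -0.0158 -0.0032]  z range 0.16207855534256888 0.25177624350024747 237
```

View pics/a.png

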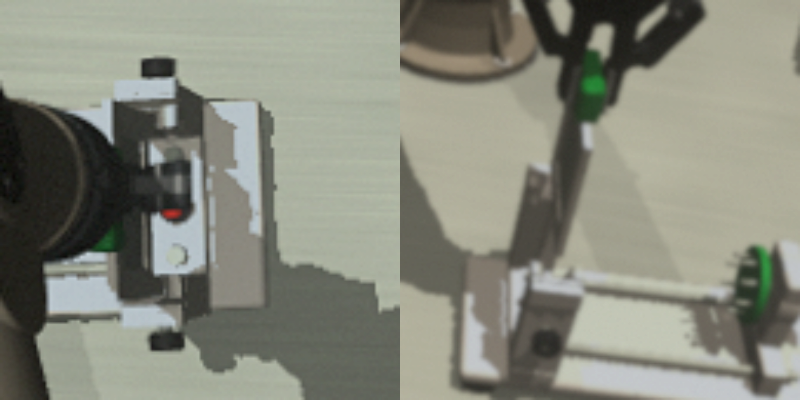

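Both views show the plate hanging above the slot, about 1 mm short in y and 1 mm short in x. I'll correct that and lower it into the lead-ins while watching the force.

>>> apply_moves:
  increments: [0, -0.0035, 0, 0.08, 0.11, 0, -1, 0, -0.0035, 0, 0.08, 0.11, -0.5, -1, 0, -0.0035, 0, 0.08, 0.11, -1, -1, 0, -0.0035, 0, 0.08, 0.11, -1.4, -1, 0, -0.0035, 0, 0.08, 0.11, -1.4, -1]

```text
clock: 5.8
tcp_pos: [0.5121, 0.1193, 0.2691]
tool_rot: [-179.9, -0.0, -85.6]
contact_force: [0.3, 0.4, -1.9]
gripper_width: 0.197
```

>>> apply_moves:
  increments: [0, 0, 0, 0, 0, -0.4, -1, 0, 0, 0, 0, 0, -0.8, -1, 0, 0, 0, 0, 0, -1.2, -1, 0, 0, 0, 0, 0, -1.6, -1, 0, 0, 0, 0, 0, -2, -1]

```text
clock: 6.3
tcp_pos: [0.5121, 0.1193, 0.2487]
tool_rot: [-179.9, -0.0, -85.6]
contact_force: [0.0, 0.6, -2.0]
gripper_width: 0.201
```

>>> apply_moves:
  increments: [0, 0, 0, 0, 0, -0.3, -1, 0, 0, 0, 0, 0, -0.6, -1, 0, 0, 0, 0, 0, -0.9, -1, 0, 0, 0, 0, 0, -1.2, -1, 0, 0, 0, 0, 0, -1.5, -1]

```text
clock: 6.8
tcp_pos: [0.5121, 0.1194, 0.2335]
tool_rot: [-179.9, -0.0, -85.6]
contact_force: [0.7, 0.2, -1.6]
gripper_width: 0.197
```

>>> apply_moves:
  increments: [0, 0, 0, 0, 0, -0.4, -1, 0, 0, 0, 0, 0, -0.8, -1, 0, 0, 0, 0, 0, -1.2, -1, 0, 0, 0, 0, 0, -1.6, -1, 0, 0, 0, 0, 0, -2, -1]

```text
clock: 7.3
tcp_pos: [0.5121, 0.1195, 0.2132]
tool_rot: [-179.9, -0.0, -85.6]
contact_force: [-0.5, 1.2, -1.6]
gripper_width: 0.204
```

>>> apply_moves:
  increments: [0, 0, 0, 0, 0, -0.4, -1, 0, 0, 0, 0, 0, -0.8, -1, 0, 0, 0, 0, 0, -1.2, -1, 0, 0, 0, 0, 0, -1.6, -1, 0, 0, 0, 0, 0, -2, -1]

```text
clock: 7.8
tcp_pos: [0.5121, 0.1195, 0.1928]
tool_rot: [-179.9, 0.0, -85.6]
contact_force: [0.1, 1.5, -1.2]
gripper_width: 0.197
```

>>> apply_moves:
  increments: [0, 0, 0, 0, 0, -0.1, -1, 0, 0, 0, 0, 0, -0.2, -1, 0, 0, 0, 0, 0, -0.3, -1, 0, 0, 0, 0, 0, -0.4, -1, 0, 0, 0, 0, 0, -0.5, -1]

```text
clock: 8.3
tcp_pos: [0.5124, 0.1197, 0.1889]
tool_rot: [-179.9, -0.0, -85.6]
contact_force: [-2.1, 0.8, 5.1]
gripper_width: 0.199
```

>>> apply_moves:
  increments: [0, 0, 0, 0, 0, -0.15, -1, 0, 0, 0, 0, 0, -0.3, -1, 0, 0, 0, 0, 0, -0.45, -1, 0, 0, 0, 0, 0, -0.6, -1, 0, 0, 0, 0, 0, -0.6, -1]

```text
clock: 8.8
tcp_pos: [0.5124, 0.1197, 0.1838]
tool_rot: [-179.8, -0.0, -85.6]
contact_force: [-2.5, 0.2, 6.0]
gripper_width: 0.199
```

>>> apply_moves:
  increments: [0, 0, 0, 0, 0, -0.1, -1, 0, 0, 0, 0, 0, -0.2, -1, 0, 0, 0, 0, 0, -0.3, -1, 0, 0, 0, 0, 0, -0.4, -1, 0, 0, 0, 0, 0, -0.4, -1]

```text
clock: 9.3
tcp_pos: [0.5125, 0.1197, 0.1811]
tool_rot: [-179.8, -0.0, -85.6]
contact_force: [-2.0, -0.4, 9.0]
gripper_width: 0.197
```

>>> apply_moves:
  increments: [0, 0, 0, 0, 0, -0.1, -1, 0, 0, 0, 0, 0, -0.2, -1, 0, 0, 0, 0, 0, -0.3, -1, 0, 0, 0, 0, 0, -0.4, -1, 0, 0, 0, 0, 0, -0.4, -1]

```text
clock: 9.8
tcp_pos: [0.5125, 0.1198, 0.1785]
tool_rot: [-179.8, -0.1, -85.6]
contact_force: [-3.1, -0.1, 9.0]
gripper_width: 0.195
```

>>> apply_moves:
  increments: [0, 0, 0, 0, 0, -0.1, -1, 0, 0, 0, 0, 0, -0.15, -1, 0, 0, 0, 0, 0, -0.2, -1, 0, 0, 0, 0, 0, -0.25, -1, 0, 0, 0, 0, 0, -0.25, -1]

```text
clock: 10.3
tcp_pos: [0.5125, 0.1199, 0.1782]
tool_rot: [-179.7, -0.1, -85.6]
contact_force: [-4.5, -0.4, 13.0]
gripper_width: 0.199
```

>>> apply_moves:
  increments: [0, 0, 0, -0.04, 0, -0.25, -1, 0, 0, 0, -0.04, 0, -0.28, -1, 0, 0, 0, -0.04, 0, -0.3, -1, 0, 0, 0, -0.04, 0, -0.32, -1, 0, 0, 0, -0.04, 0, -0.32, -1]

```text
clock: 10.8
tcp_pos: [0.5123, 0.12, 0.1781]
tool_rot: [-179.6, -0.1, -85.6]
contact_force: [-5.1, -0.6, 17.0]
gripper_width: 0.204
```

```bash
cat > chk.py <<'E'
from h import *
np.set_printoptions(precision=4,suppress=True)
ims=[]
for n in("top","scene"):
    c=optics.capture(n);P=cloud(c);hsv=cv2.cvtColor(c["img"],cv2.COLOR_BGR2HSV); ims.append(c["img"])
    d=np.hypot(P[...,0]-.5115,P[...,1]-.12)
    m=cv2.inRange(hsv,(40,90,30),(85,255,255)).astype(bool)&(d<.05)&(P[...,2]>.14)
    q=P[m]; print(n,"green",len(q),q.min(0) if len(q) else"",q.max(0) if len(q) else "", np.median(q,0) if len(q) else "")
for i in range(6):
    optics.capture("top"); s=ctrl.sense(); print(s["clock"],s["tcp_pos"],s["contact_force"],s["gripper_width"])
cv2.imwrite("pics/b.png",np.clip(np.hstack([cv2.resize(ims[0][200:330,130:260],(400,400)),cv2.resize(ims[1][110:250,350:490],(400,400))])*1.6,0,255).astype(np.uint8))
E
python3 chk.py
```

```text
top green 13 [0.4827 0.1093 0.1768] [0.4905 0.115  0.1846] [0.4848 0.1115 0.1825]
scene green 200 [0.4888 0.1122 0.161 ] [0.5423 0.1297 0.1863] [0.5294 0.1206 0.1831]
10.95 [0.5123 0.12   0.1781] [-4.9001 -1.4639 16.7679] 0.1940921137177456
11.0 [0.5123 0.12   0.1781] [-5.4262 -0.9375 16.5379] 0.19782103834706988
11.05 [0.5123 0.12   0.1781] [-5.5901 -1.989  17.0565] 0.1985659444159215
11.1 [0.5123 0.12   0.1781] [-5.4406 -0.6062 16.7899] 0.1971163386333596
11.15 [0.5123 0.12   0.1781] [-5.1293 -1.0976 15.9855] 0.19605468539509036
11.2 [0.5123 0.12   0.1781] [-5.5689 -1.4751 16.2064] 0.20036797692821634
```

View pics/b.png

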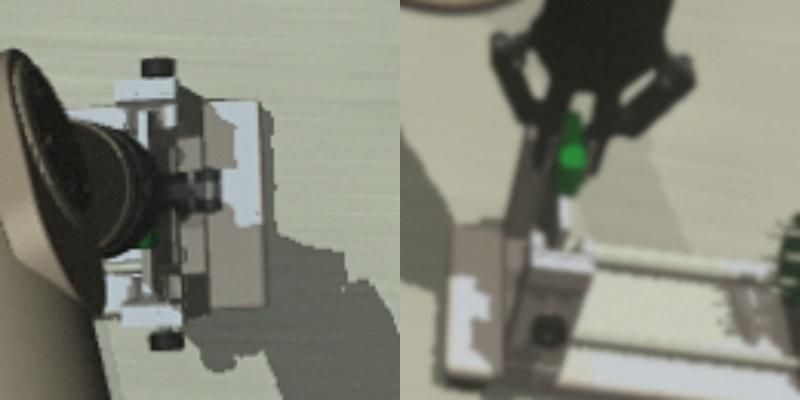

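The plate is home: the height no longer changes while the force rises, and the handle top is at about 0.184 m. I'll take out the small in-plane tilt and side load, and push slightly harder.

>>> apply_moves:
  increments: [0, 0.003, 0, -0.05, 0, -0.32, -1, 0, 0.005, 0, -0.08, 0, -0.34, -1, 0, 0.007, 0, -0.1, 0, -0.36, -1, 0, 0.007, 0, -0.1, 0, -0.36, -1, 0, 0.007, 0, -0.1, 0, -0.36, -1]

```text
clock: 11.7
tcp_pos: [0.5125, 0.12, 0.1782]
tool_rot: [-179.8, -0.1, -85.6]
contact_force: [-4.4, -2.1, 18.0]
gripper_width: 0.201
```

```bash
python3 chk.py; python3 -c "
from station import ctrl
s=ctrl.sense();print(s['tool_rot'],s['wrist_torque'])"
```

```text
top green 18 [0.4827 0.1089 0.1698] [0.4924 0.1161 0.1884] [0.4857 0.1115 0.1845]
scene green 199 [0.4875 0.1116 0.1619] [0.5421 0.1291 0.2096] [0.5295 0.1209 0.1833]
11.85 [0.5124 0.1201 0.1782] [-4.6942 -1.4198 16.8406] 0.19979536563667122
11.9 [0.5125 0.1201 0.1782] [-5.3168 -2.0995 17.316 ] 0.19606293643639144
11.95 [0.5124 0.1201 0.1782] [-4.1702 -0.7606 16.9908] 0.19843519738133078
12.0 [0.5125 0.1201 0.1782] [-5.268  -1.3796 17.1801] 0.19964271206953552
12.05 [0.5125 0.1201 0.1782] [-4.7108 -1.2335 17.6851] 0.2013261850073657
12.1 [0.5124 0.1201 0.1782] [-4.3509 -1.3701 17.0473] 0.19480821931023107
[-1.79762836e+02 -1.24740971e-01 -8.55705068e+01] [-0.42199373  1.29420403 -0.04028084]
```

>>> apply_moves:
  increments: [0, 0.002, 0, -0.1, 0, -0.38, -1, 0, 0.002, 0, -0.1, 0, -0.42, -1, 0, 0.002, 0, -0.1, 0, -0.42, -1, 0, 0.002, 0, -0.1, 0, -0.42, -1, 0, 0.002, 0, -0.1, 0, -0.42, -1]

```text
clock: 12.6
tcp_pos: [0.5123, 0.1202, 0.1781]
tool_rot: [-179.7, -0.2, -85.6]
contact_force: [-6.2, -2.1, 19.9]
gripper_width: 0.199
```

```bash
python3 chk.py
```

```text
top green 15 [0.4828 0.109  0.169 ] [0.4905 0.1166 0.1863] [0.4848 0.1115 0.1833]
scene green 201 [0.4863 0.1118 0.1615] [0.542  0.1297 0.2116] [0.5296 0.121  0.1832]
12.75 [0.5123 0.1202 0.1781] [-4.9795 -0.6189 20.4238] 0.1990182038116745
12.8 [0.5123 0.1202 0.1781] [-5.5089 -2.0686 19.9785] 0.1973669310051625
12.85 [0.5123 0.1202 0.1781] [-6.3757 -0.9914 19.9294] 0.1981780275147976
12.9 [0.5123 0.1202 0.1781] [-6.4794 -1.7751 20.9438] 0.1970781733843217
12.95 [0.5123 0.1201 0.1781] [-6.4253 -2.1427 20.7276] 0.20003478387565368
13.0 [0.5123 0.1202 0.1781] [-5.3552 -1.9353 20.205 ] 0.19668200025163302
```

The push is steady at about 20 N on the hard stop, with no movement. Handing in.

```bash
python3 -c "
from station import ctrl
print(ctrl.job_done())"
```

```text
the job is handed in; nothing more can be done
None
```

The green-handled plate is in the slicer slot with its blades towards the crank. The arm is still gripping it at the 80 N grip setting and pressing it home. I handed the job in at about 13 s of the 51 s allowed.

**Last checks:**
- **Push:** it held steady at about 20 N. By calculation that puts roughly 8–10 N on the stops after the ejector's 12 N; the stop force can't be read directly.
- **Fully home:** the tool stayed at 0.178 m while the push rose from 13 to 20 N, so the plate is on something solid. It went down about 12 mm after the expected ejector contact height, which matches the ejector's full travel to the stops.
- **Position:** the handle top measured 0.183–0.185 m against 0.185 m expected. The tool is within about 1 mm of the slot centre and 0.1° of the measured slot angle.

**Did not fully clear:** a sideways force of about 5–6 N along the slot remains. It did not go away when I shifted and re-tilted the plate slightly, and part of the push may be carried by friction in the grooves.

**Not re-measured:** I did not check the other plates, the jar and the tub again after the moves. The arm met no unexpected contact on the way.

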